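# Back the feed dial off one notch

### The job

The eyelet feed dial has run one notch too far. With a fingertip, push the upright tab of its pawl outward so that the pawl lifts out of the teeth and stays up, push the dial back by one notch (clockwise seen from above) by one of its upright pegs, then push the tab back in so that the pawl is fully down in the next notch. Turn the dial no further than that one notch, never the other way, and leave the things standing round it where they are.

Things in the scene. Friction and masses are not known exactly. Their poses are not given: they have to be found in the camera images.
- dial_base: Grey base plate bolted to the table, 190 x 250 x 12 mm, carrying the feed dial and the pawl. Origin on the dial's axis at table height; z up. The pawl stands on the +y side (plate from y -95 to +155 mm, x -95 to +95 mm). Its place and yaw vary.
- feed_dial (a joint): Turn of the dial in rad, growing clockwise seen from above (= backward); near 0 at the start. 12 notches, so one notch is 0.524. With the pawl down its nose blocks clockwise turning; with the pawl up the dial turns stiffly (about 2 to 4 N at a peg) and stays where it is left.
- pawl (a joint): Lift of the pawl in rad: 0 fully down in the notch, 0.9 the upper stop. Above 0.35 the nose is well clear of the teeth. The hinge is stiff: the pawl stays where it is left (about 2 N at the tab moves it). Hinge axis: parallel to the base's x, at base y = 115 mm, 45 mm above the table. Lifting tips the tab outward, toward the base's +y.
- pawl_tab (a point): Centre of the upright finger tab of the pawl, a steel plate 30 mm wide (base x), 6 mm thick (base y) and 35 mm tall; it stands 37.5 mm from the hinge axis, its top edge 100 mm above the table when the pawl is down. Below it lies the pawl's arm, running inward to the nose, its top 53 mm above the table; hinge cheeks reach up to 54 mm.
- pawl_nose (a point): Underside of the pawl's nose, 43 mm inward of the hinge axis, 29 mm above the table when down. In a notch the dial has about 0.06 rad of free play clockwise and 0.1 rad the other way; with the dial a little short of a notch, the nose slides down a tooth's ramp and draws the dial along.
- peg_right (a point): Middle of the top of one of the dial's three upright steel pegs, 12 mm thick, 45 mm from the dial's axis, top 78 mm above the table. This one starts on the base's -y side, opposite the pawl.
- peg_near (a point): Top of the second peg, same size; starts on the base's -x side, toward the pawl (120 degrees clockwise from peg_right).
- peg_far (a point): Top of the third peg, same size; starts on the base's +x side, toward the pawl.
- thread_spool: Bystander: standing thread spool with orange thread, 46 mm across, 62 mm tall, loose. Origin at its underside.
- disc_stack: Bystander: pile of pale discs, 73 mm across, 30 mm tall, loose. Origin at its underside.
- masking_roll: Bystander: thin roll of tan tape lying flat, 50 mm across, 12 mm tall, loose. Origin at its underside.
- clear_tape: Bystander: wide roll of tan tape lying flat, 92 mm across, 48 mm tall, loose. Origin at its underside.
- dial_top (a point): Centre of the dial's upper face, 28 mm above the table. The dial is an aluminium disc of 160 mm diameter with 12 saw teeth 10 mm high round its upper rim (radius 64 to 80 mm, tops 38 mm above the table). A hub in the middle, 34 mm across, reaches 42 mm above the table.

How it is judged:
On the way, in this order (a step that is already met when the one before it is completed fails the run):
1. the pawl is lifted clear (over 0.35 rad) before the dial has been turned (within 0.15 rad of its start notch) (value of joint pawl above 0.35 rad and value of joint feed_dial between -0.15 and 0.15 rad), for 0.1 s.
2. with the pawl still up, the dial is pushed back about one notch (0.32 to 0.66 rad) (value of joint pawl above 0.3 rad and value of joint feed_dial between 0.32 and 0.66 rad), for 0.1 s.
3. the pawl is down in the next notch (value of joint pawl below 0.08 rad and value of joint feed_dial between 0.38 and 0.62 rad), for 0.1 s.
At the end, for the whole second after the job is handed in: The pawl is down (within 0.08 rad) in the notch next to the one it started in: the dial rests 0.38 to 0.62 rad clockwise of its zero. The four bystanders are within 20 mm of where they stood (all of step 3 and velocity of joint feed_dial between -0.03 and 0.03 rad/s and distance of each of thread_spool, disc_stack, masking_roll, clear_tape from where it was at the start of the episode below 0.02 m); the robot touches nothing.
It fails at once if the dial is pushed back well past one notch (over 0.85 rad) (value of joint feed_dial above 0.85 rad).
It fails at once if the dial is turned the wrong way (over 0.3 rad anticlockwise) (value of joint feed_dial below -0.3 rad).
It fails at once if a bystander is pushed away, lifted or carried (over 20 mm) (distance of any of thread_spool, disc_stack, masking_roll, clear_tape from where it was at the start of the episode above 0.02 m).
It also fails if it takes over 53 s, if anything falls off the work surface, if the arm or the gripper's body presses on something with over 40 N, if the wrist force passes 120 N, or if a joint passes its speed limit or range.

### The arm

A 6-joint arm with a two-finger parallel gripper is mounted at the origin on a cart in front of the work surface, level with it; the furniture and walls round the work are solid. World frame = base frame: x ahead of the robot, y to its left, z up, the work surface at z = 0. Lengths are in m, angles in rad, forces in N, time in s.
With the tool pointing down it reaches from about 0.35 to 0.95 m from the base axis. Payload 17.4 kg.
Tool frame: the origin (TCP) lies midway between the tips of the shut fingers; the grasp point (between the pads) lies 19 mm behind it; z points along the fingers, y is the line along which they close (so a half turn about z gives the same grasp; the last joint's range is limited). The gripper opens to 93 mm and grips with 3 to 60 N. Pads are 15 mm wide; open, the fingers measure 128 mm over their backs; the gripper's body (75 mm by 188 mm) begins 65 mm behind the grasp point.
Start: joints at [1.267, 0.116, 1.442, -0, 1.584, -0.038], TCP at [0.177, 0.651, 0.189] pointing down, gripper open.
Joint ranges: [-2.83, 2.83], [-0.83, 2.19], [0.07, 2.5], [-1.14, 4.28], [0.01, 3], [-2.97, 2.97]. Speed limits (rad/s): [1.89, 1.89, 2.22, 3.14, 3.14, 3.14].

### API

Orientations are given as a unit quaternion [w, x, y, z].
In Python, from station import manip gives the robot as it stands.
- The arm moves only by the shell command python3 -m handwheel 'ROWS' [FORCE]. ROWS is JSON, a list of rows, each a list of 3 entries, a list of its own where there are three numbers: the shift along the tool's x, y, z in m, then the turn, a rotation vector about the tool's x, y, z in degrees, then the gripper's target within -1 to 1 (shut at 1, half-way at 0, fully open at -1). In form: [[[dx, dy, dz], [ax, ay, az], jaw], ...]. A call has 1 to 12 rows; each row is the pose to reach, as a shift and turn from the pose commanded when the call began, along the tool's axes at that moment; what a row does not reach only later rows make up. A row lasts 1/10 s, in which the tool goes at most 50 mm and 8.59 degrees, less where a joint would pass 70% of its speed; a pose out of reach is approached as far as the arm can. A call with a gripper value outside its range is refused whole. The fingers move at their own pace and stop on an object; FORCE is the grip in N (left out, the last holds). Time passes only in rows, so rows that repeat a pose let the fingers close. It gives the time, the measured TCP pose, the force, the opening and the grip force at its end, in the units of the state.
- manip.observe(): the state, without advancing time (a new reading comes with each control period).
- manip.snapshot(name): name is "scene" or "top" or "wrist"; returns a dict with "frame" (400x640x3 uint8, red, green, blue), "z_map" (400x640 float32, m along the optical axis (not along the pixel's ray), 0 where there is no reading), "vertical_fov" (degrees; the focal length in pixels is half the picture's height over the tangent of half this angle, whatever the lens; pixels are square), "cx", "cy" (the principal point, pixels), "R" (3x3) and "t" (3): a world point X has camera coordinates R X + t. Camera axes: x right, y down, z forward; pixel columns grow to the right and rows downward; lengths in m; the calibration is good to about 2 mm. The wrist camera is an equidistant fisheye: a pixel r from the principal point sees the ray r / f radians off the axis. A picture is of the moment at which its call begins.
- manip.sign_off(): hands the job in; it is judged then, once.
Trained networks look in a picture, given as the dict that the camera call returned (one of the last four; its "shot" number tells which), for a name from the list of things; names that differ only in an ending like _2 or _b are one class to them, and where a whole thing is asked for, a point or a joint stands for the part that bears it (a point fixed in the world has none). Each returns a list of dicts, best first, with "confidence" (0 to 1); they miss things now and then, are a little off and sometimes report something else, mostly with a low value. They report only what shows in the picture. A call takes as long as a camera call.
- manip.outline_of(picture, name): "pixels" (400x640 bool, what is visible of it) and "box" ([left, top, right, bottom] in pixels, round what is visible of it).
The state is a dict: "clock": time; "qpos": joint angles; "dq": joint speeds; "tau": joint torques, N m; "tool_pos": TCP position; "orientation": TCP orientation; "force": force on the tool from outside, world axes, zero at the start; "wrist_torque": the same for the moment, N m; "grip_width": finger opening in m; "gripper_force": force on a finger pad.
Only numpy, scipy, OpenCV 4.12 (cv2) and the standard library are available. Lean on these libraries where they do the work, as an engineer would, in place of code of your own. Each camera call takes 0.05 s, during which the arm holds its last target. There are 200 camera calls.

## Working session

There is one attempt and no reset: what is moved stays moved. The work goes in short steps, Python scripts to look and compute and a shell command to move; the robot and the scene stay as the last step left them, time stands still between calls to the robot, and variables do not carry over. Pictures are saved under pics/ and viewed, at most 10 in all, crops included, and the job is handed in when it is done.

```bash
mkdir -p pics
cat > h.py <<'E'
import numpy as np,cv2
from station import manip
def save(s,n): cv2.imwrite(f'pics/{n}.png',cv2.cvtColor(s['frame'],cv2.COLOR_RGB2BGR))
def cloud(s,fish=False):
    f=200/np.tan(np.radians(s['vertical_fov'])/2); v,u=np.mgrid[:400,:640].astype(float)
    a=(u-s['cx'])/f;b=(v-s['cy'])/f
    if fish:
        r=np.hypot(a,b)+1e-9;k=np.tan(np.minimum(r,1.5))/r;a=a*k;b=b*k
    z=s['z_map'];P=np.dstack([a*z,b*z,z])
    W=(P-np.array(s['t']))@np.array(s['R']); W[z<=0]=np.nan
    return W
E
python3 - <<'E'
from h import *
print({k:np.round(v,4) if not isinstance(v,str) else v for k,v in manip.observe().items()})
for n in ['scene','top']:
    s=manip.snapshot(n);save(s,n+'0');W=cloud(s);print(n,s['vertical_fov'],-np.array(s['R']).T@s['t'])
    for o in ['dial_base','feed_dial','pawl','peg_right','thread_spool','disc_stack','masking_roll','clear_tape']:
        for d in manip.outline_of(s,o)[:3]:
            p=W[d['pixels']];print(o,round(d['confidence'],2),d['box'],d['pixels'].sum(),np.round(np.nanmedian(p,0),3),np.round(np.nanmin(p,0),3),np.round(np.nanmax(p,0),3))
a=cv2.imread('pics/scene0.png');b=cv2.imread('pics/top0.png')
E
```

```text
{'clock': np.float64(0.0), 'qpos': array([ 1.2672,  0.1165,  1.4422, -0.    ,  1.584 , -0.0378]), 'dq': array([ 0.0007,  0.0009, -0.0003,  0.0007, -0.0011, -0.0011]), 'tau': array([ 1.30000e-03, -7.21265e+01, -6.22605e+01,  7.81000e-02,
        2.37000e-02, -1.00000e-04]), 'tool_pos': array([0.1772, 0.6511, 0.1881]), 'orientation': array([-1.000e-04,  1.325e-01,  9.912e-01, -5.000e-04]), 'force': array([ 0.0115,  0.3255, -0.3366]), 'wrist_torque': array([-0.05  , -0.0301,  0.0498]), 'gripper_force': np.float64(0.0), 'grip_width': np.float64(0.093)}
scene 52.45094220956737 [ 0.13277482 -0.65070067  0.63054814]
dial_base 0.97 [212.0, 175.8, 348.9, 268.7] 6675 [ 0.461 -0.06   0.024] [ 0.348 -0.184 -0.003] [0.624 0.185 0.102]
dial_base 0.68 [324.0, 184.9, 345.5, 202.2] 243 [ 0.642 -0.033  0.008] [ 0.617 -0.057 -0.003] [0.665 0.009 0.015]
feed_dial 0.79 [255.1, 185.4, 329.1, 249.3] 3066 [ 0.488 -0.071  0.029] [ 0.41  -0.143 -0.001] [0.585 0.066 0.08 ]
pawl 0.77 [244.5, 171.4, 271.2, 208.2] 325 [0.453 0.039 0.054] [ 0.435 -0.004 -0.002] [0.508 0.149 0.102]
peg_right 0.84 [254.8, 184.5, 329
[... 1295 characters left out ...]

peg_right 0.88 [251.4, 184.1, 331.6, 256.9] 4147 [ 0.491 -0.06   0.028] [ 0.411 -0.139  0.011] [0.574 0.022 0.08 ]
peg_right 0.22 [209.7, 165.4, 344.1, 285.5] 9409 [ 0.477 -0.031  0.016] [ 0.346 -0.178 -0.004] [0.615 0.118 0.101]
thread_spool 0.64 [336.4, 144.3, 356.8, 167.3] 435 [ 0.632 -0.183  0.06 ] [ 0.614 -0.215 -0.004] [ 0.657 -0.162  0.065]
disc_stack 0.68 [351.4, 202.4, 384.5, 233.3] 831 [ 0.495 -0.229  0.029] [ 0.462 -0.271 -0.003] [ 0.531 -0.194  0.034]
masking_roll 0.63 [266.6, 144.4, 293.8, 165.5] 201 [ 0.641 -0.029  0.01 ] [ 0.616 -0.054 -0.002] [ 0.665 -0.005  0.015]
clear_tape 0.83 [215.5, 141.2, 259.7, 188.3] 804 [0.614 0.063 0.043] [ 0.565  0.017 -0.005] [0.662 0.119 0.05 ]
```

View pics/scene0.png

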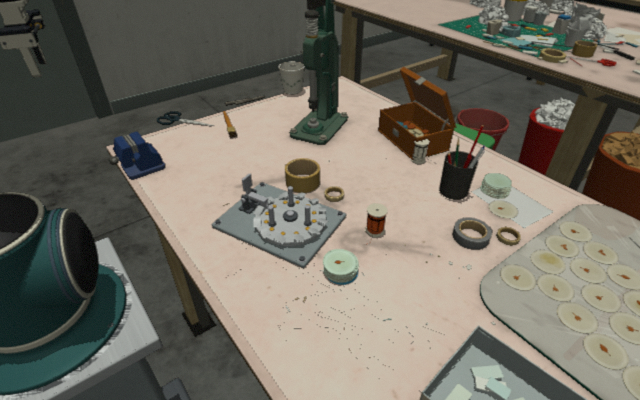

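View pics/top0.png

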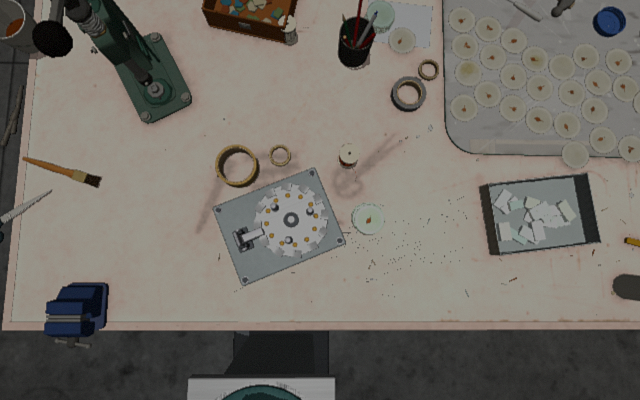

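The scene and top views show the grey plate with the dial (top view hub at about 290,219) and the pawl at about (248,237). The clear tape is at (238,165), the discs at (368,219), the spool at (347,155) and the small roll at (281,156). Next I'll locate the pegs, hub and tab precisely.

```bash
cat > m.py <<'E'
from h import *
def pts(n):
    s=manip.snapshot(n);W=cloud(s,n=='wrist').reshape(-1,3)
    ok=(W[:,0]>.33)&(W[:,0]<.62)&(W[:,1]>-.2)&(W[:,1]<.11)
    return W[ok]
def clusters(W,lo,hi,minn=4,eps=.012):
    P=W[(W[:,2]>lo)&(W[:,2]<hi)]
    im=np.zeros((400,400),np.uint8)
    ij=((P[:,:2]-[.3,-.22])*1000).astype(int); im[ij[:,0].clip(0,399),ij[:,1].clip(0,399)]=1
    im=cv2.dilate(im,np.ones((9,9)))
    n,l=cv2.connectedComponents(im); L=l[ij[:,0].clip(0,399),ij[:,1].clip(0,399)]
    return [P[L==k] for k in range(1,n) if (L==k).sum()>=minn]
def report(n):
    W=pts(n);print(n,len(W))
    for nm,lo,hi in [('pegtop',.072,.084),('tabtop',.09,.106),('hub',.039,.046)]:
        for c in clusters(W,lo,hi): print(nm,len(c),np.round(c.mean(0),4),'bbox mid',np.round((c.max(0)+c.min(0))/2,4),np.round(np.ptp(c,0),3))
    P=W[(W[:,2]>.007)&(W[:,2]<.017)]
    r=cv2.minAreaRect((P[:,:2]*1000).astype(np.float32));print('plate',r,cv2.boxPoints(r).round(1).tolist())
E
python3 - <<'E'
from m import *
report('top');report('scene')
E
```

```text
top 17709
pegtop 11 [0.4454 0.0439 0.0789] bbox mid [0.4459 0.0446 0.0776] [0.024 0.009 0.011]
pegtop 25 [ 0.4463 -0.054   0.077 ] bbox mid [ 0.4455 -0.0544  0.0771] [0.01  0.01  0.006]
pegtop 26 [ 0.5094 -0.0995  0.0763] bbox mid [ 0.5094 -0.0995  0.0767] [0.009 0.011 0.006]
pegtop 25 [ 0.5171 -0.0218  0.0763] bbox mid [ 0.5173 -0.022   0.0759] [0.009 0.011 0.008]
tabtop 50 [0.447  0.0471 0.0975] bbox mid [0.4466 0.0474 0.0965] [0.026 0.014 0.011]
hub 4 [ 0.4183 -0.0633  0.0393] bbox mid [ 0.4194 -0.0628  0.0393] [0.009 0.004 0.   ]
hub 4 [ 0.425  -0.1031  0.0394] bbox mid [ 0.425  -0.1037  0.0394] [0.002 0.009 0.001]
hub 6 [0.431  0.0388 0.0438] bbox mid [0.4317 0.0387 0.043 ] [0.017 0.011 0.006]
hub 4 [0.4625 0.0481 0.0447] bbox mid [0.4625 0.048  0.0445] [0.011 0.007 0.002]
hub 35 [ 0.4909 -0.0581  0.0412] bbox mid [ 0.4904 -0.0585  0.0418] [0.013 0.015 0.005]
hub 7 [ 0.4959 -0.1327  0.0395] bbox mid [ 0.4966 -0.1315  0.0399] [0.007 0.013 0.002]
hub 4 [ 0.5522 -0.0154  0.0397] bbox mid [ 0.5517 -0.016   0.04  ] [0.014 0.007 0.002]
hub 119 [0.5878 0.0631 0.0442] bbox mid [0.5924 0
[... 1266 characters left out ...]
0.009 0.002]
hub 13 [ 0.5099 -0.1041  0.0426] bbox mid [ 0.5106 -0.1023  0.042 ] [0.01  0.01  0.006]
hub 13 [ 0.5174 -0.0277  0.0426] bbox mid [ 0.5172 -0.0271  0.0428] [0.01  0.007 0.006]
hub 76 [0.5861 0.0353 0.0426] bbox mid [0.592  0.0479 0.0426] [0.051 0.064 0.007]
hub 28 [0.6022 0.098  0.0431] bbox mid [0.6006 0.0976 0.0426] [0.034 0.014 0.007]
hub 15 [ 0.618  -0.1874  0.0422] bbox mid [ 0.6179 -0.1872  0.043 ] [0.003 0.016 0.006]
plate ((483.6539001464844, -45.75886535644531), (307.7626647949219, 272.4690246582031), 89.98516845703125) [[347.3999938964844, -199.60000610351562], [619.7999877929688, -199.6999969482422], [619.9000244140625, 108.0999984741211], [347.5, 108.19999694824219]]
```

```bash
python3 -m handwheel '[[[-0.03,-0.04,-0.03],[0,0,0],1],[[-0.433,-0.531,-0.03],[0,0,51.8],1],[[-0.433,-0.531,-0.03],[0,0,51.8],1],[[-0.433,-0.531,-0.03],[0,0,51.8],1],[[-0.433,-0.531,-0.03],[0,0,51.8],1],[[-0.433,-0.531,-0.03],[0,0,51.8],1],[[-0.433,-0.531,-0.03],[0,0,51.8],1],[[-0.433,-0.531,-0.03],[0,0,51.8],1],[[-0.433,-0.531,-0.03],[0,0,51.8],1],[[-0.433,-0.531,-0.03],[0,0,51.8],1],[[-0.433,-0.531,-0.03],[0,0,51.8],1],[[-0.433,-0.531,-0.03],[0,0,51.8],1]]' 10
python3 - <<'E'
from h import *
from scipy.spatial.transform import Rotation as R
o=manip.observe();q=o['orientation'];M=R.from_quat([q[1],q[2],q[3],q[0]]).as_matrix()
print(M.round(3)); print('to go (tool)',(M.T@(np.array([.455,.025,.218])-o['tool_pos'])).round(4),np.degrees(np.arctan2(M[1,1],M[0,1])))
E
```

```text
clock: 2.2
tool_pos: [0.4182, 0.1075, 0.2187]
orientation: [0.0, 0.552, 0.834, 0.0]
force: [1.6, 0.3, -0.7]
grip_width: 0.0027
gripper_force: 0.0
[[-0.39   0.921  0.001]
 [ 0.921  0.39   0.   ]
 [-0.     0.001 -1.   ]]
to go (tool) [-0.0903  0.0017  0.0007] 22.976140452469142
```

```bash
python3 -m handwheel '[[[-0.05,0.001,0],[0,0,0],1],[[-0.09,0.001,0],[0,0,0],1],[[-0.09,0.001,0],[0,0,0],1],[[-0.09,0.001,0],[0,0,0],1],[[-0.09,0.001,0],[0,0,0],1]]'
python3 - <<'E'
from m import *
report('wrist')
s=manip.snapshot('wrist');save(s,'w1')
for o in ['pawl','pawl_tab']:
  for d in manip.outline_of(s,o)[:1]:print(o,d['confidence'],d['box'])
E
```

```text
clock: 2.7
tool_pos: [0.4537, 0.0278, 0.2183]
orientation: [-0.0, 0.552, 0.834, 0.0]
force: [0.8, 0.7, -0.3]
grip_width: 0.0008
gripper_force: 0.0
wrist 95687
pegtop 29 [0.4466 0.0492 0.0796] bbox mid [0.4468 0.0482 0.0779] [0.027 0.013 0.012]
pegtop 27 [ 0.4455 -0.0508  0.076 ] bbox mid [ 0.4454 -0.0512  0.0757] [0.007 0.006 0.007]
pegtop 44 [ 0.5168 -0.0194  0.0758] bbox mid [ 0.5182 -0.0197  0.0753] [0.011 0.006 0.006]
tabtop 182 [0.4472 0.0474 0.0981] bbox mid [0.4475 0.0472 0.0954] [0.028 0.015 0.011]
hub 15 [0.4424 0.0521 0.0448] bbox mid [0.4406 0.0475 0.0426] [0.031 0.025 0.007]
hub 18 [ 0.4461 -0.0499  0.0425] bbox mid [ 0.4462 -0.0512  0.0426] [0.011 0.006 0.007]
hub 14 [ 0.5155 -0.0189  0.0421] bbox mid [ 0.517  -0.0205  0.0421] [0.008 0.008 0.006]
hub 233 [0.5846 0.0638 0.0438] bbox mid [0.5925 0.0634 0.0425] [0.055 0.089 0.007]
plate ((500.4427490234375, 25.729965209960938), (272.1353759765625, 160.65719604492188), 22.557498931884766) [[344.0, 47.70000076293945], [405.6000061035156, -100.69999694824219], [656.9000244140625, 3.700000047683716], [595.2999877929688, 152.10000610351562]]
pawl 0.93 [308.3, 151.0, 334.7, 201.3]
pawl_tab 0.95 [309.3, 155.4, 336.8, 203.0]
```

View pics/w1.png

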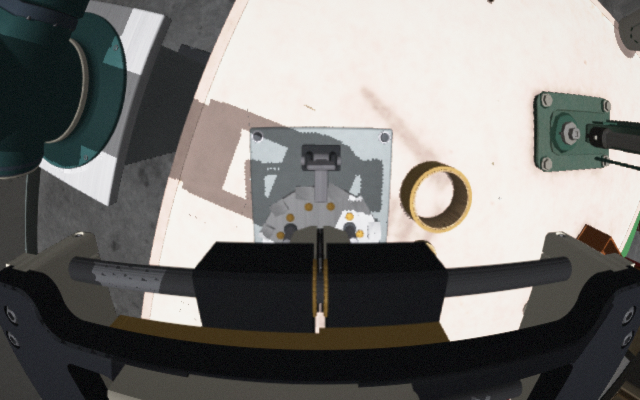

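The wrist view shows the tab at (322,155) ahead of the shut fingers, with the tape ring well to the right. Now I'll descend just inside the tab.

```bash
python3 -m handwheel '[[[-0.004,-0.002,0.05],[0,0,0],1],[[-0.004,-0.002,0.1],[0,0,0],1],[[-0.004,-0.002,0.143],[0,0,0],1],[[-0.004,-0.002,0.143],[0,0,0],1],[[-0.004,-0.002,0.143],[0,0,0],1],[[-0.004,-0.002,0.143],[0,0,0],1]]'
python3 -m handwheel '[[[0.005,0,0],[0,0,0],1],[[0.01,0,0],[0,0,0],1],[[0.014,0,0],[0,0,0],1],[[0.018,0,0],[0,0,0],1],[[0.018,0,0],[0,0,0],1]]'
python3 - <<'E'
from m import *
report('top')
E
```

```text
clock: 3.5
tool_pos: [0.4549, 0.0228, 0.0782]
orientation: [0.001, 0.552, 0.834, 0.001]
force: [0.9, 0.4, -0.0]
grip_width: 0.0009
gripper_force: 0.0
clock: 4.0
tool_pos: [0.4465, 0.0396, 0.0754]
orientation: [0.0, 0.552, 0.834, 0.0]
force: [-0.1, 0.2, -0.9]
grip_width: 0.0005
gripper_force: 0.0
top 29284
pegtop 27 [ 0.4463 -0.0544  0.0764] bbox mid [ 0.4456 -0.0544  0.0763] [0.01  0.01  0.007]
pegtop 26 [ 0.5095 -0.0995  0.0762] bbox mid [ 0.5095 -0.0995  0.0757] [0.009 0.011 0.006]
pegtop 26 [ 0.5171 -0.022   0.077 ] bbox mid [ 0.517  -0.0219  0.077 ] [0.009 0.011 0.006]
hub 4 [ 0.4168 -0.0634  0.0398] bbox mid [ 0.4173 -0.0639  0.0398] [0.009 0.006 0.001]
hub 32 [ 0.4903 -0.0584  0.041 ] bbox mid [ 0.4905 -0.0585  0.0412] [0.013 0.015 0.004]
hub 4 [ 0.5124 -0.0235  0.0426] bbox mid [ 0.5129 -0.0235  0.0425] [0.002 0.006 0.005]
hub 4 [ 0.5323 -0.1181  0.0393] bbox mid [ 0.5328 -0.117   0.0394] [0.004 0.011 0.001]
hub 8 [ 0.5517 -0.0156  0.0397] bbox mid [ 0.5518 -0.0159  0.0402] [0.013 0.006 0.002]
hub 77 [0.5854 0.0395 0.0442] bbox mid [0.5918 0.0465 0.0426] [0.053 0.055 0.007]
hub 40 [0.5952 0.0998 0.0444] bbox mid [0.5968 0.0967 0.0427] [0.045 0.023 0.007]
hub 8 [ 0.6163 -0.1856  0.0417] bbox mid [ 0.6172 -0.1865  0.0418] [0.003 0.018 0.004]
plate ((495.4406433105469, -48.66754150390625), (249.34608459472656, 300.2289123535156), 0.3927971124649048) [[369.70001220703125, 100.5999984741211], [371.79998779296875, -199.60000610351562], [621.0999755859375, -197.89999389648438], [619.0999755859375, 102.30000305175781]]
```

```bash
for i in 1; do python3 -m handwheel '[[[0.004,0,0],[0,0,0],1],[[0.008,0,0],[0,0,0],1],[[0.008,0,0],[0,0,0],1]]'; done
python3 -m handwheel '[[[0.004,0,0],[0,0,0],1],[[0.008,0,0],[0,0,0],1],[[0.008,0,0],[0,0,0],1]]'
python3 - <<'E'
from h import *
s=manip.snapshot('wrist');save(s,'w2');W=cloud(s,True)
d=manip.outline_of(s,'pawl_tab')
for e in d[:2]:
    print(e['confidence'],e['box'])
    P=W[e['pixels']];P=P[~np.isnan(P[:,0])]
    B=np.c_[(P[:,:2]-[.491,-.0577])@np.array([[.922,-.387],[.387,.922]]),P[:,2]]*1000
    for z in range(40,106,5):
        b=B[(B[:,2]>=z)&(B[:,2]<z+5)]
        if len(b):print(z,len(b),b[:,0].min().round(),b[:,0].max().round(),b[:,1].min().round(1),b[:,1].max().round(1))
E
```

```text
clock: 4.35
tool_pos: [0.4433, 0.0468, 0.0752]
orientation: [-0.0, 0.552, 0.834, 0.0]
force: [-0.2, -0.2, 0.1]
grip_width: 0.0008
gripper_force: 0.0
clock: 4.65
tool_pos: [0.4402, 0.0542, 0.0753]
orientation: [0.0, 0.552, 0.834, 0.0]
force: [0.6, 0.0, -0.5]
grip_width: 0.0004
gripper_force: 0.0
0.86 [312.8, 211.3, 336.9, 228.0]
40 16 -7.0 7.0 121.6 122.4
45 117 -8.0 9.0 118.3 122.6
50 168 -8.0 9.0 113.2 121.2
55 44 -6.0 7.0 115.1 117.0
60 10 -5.0 -1.0 115.9 116.5
105 1 -5.0 -5.0 131.7 131.7
0.5 [316.4, 312.0, 325.6, 330.2]
```

View pics/w2.png

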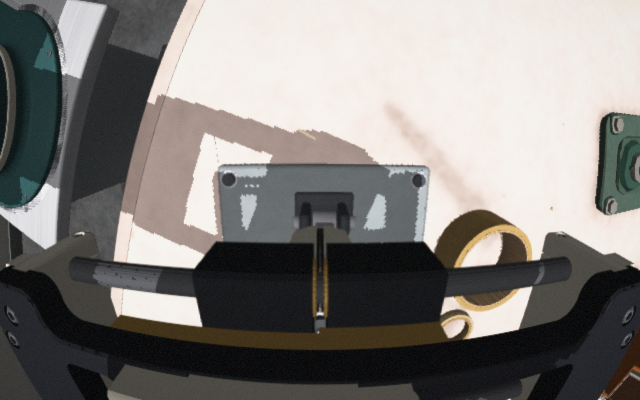

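The wrist view now shows the hinge cheeks at (323,212) and a grey shape at (320,235) next to the fingers, which is probably the tilting tab. I'll confirm with the scene camera.

Run:
```python
from h import *
a=[]
for n,(r,c) in {'scene':(150,200),'top':(170,190)}.items():
    s=manip.snapshot(n);f=s['frame'][r:r+130,c:c+130]
    a.append(cv2.resize(f,(390,520) if 0 else (400,400),interpolation=cv2.INTER_CUBIC))
cv2.imwrite('pics/c1.png',cv2.cvtColor(np.hstack(a),cv2.COLOR_RGB2BGR))
```

```text
(no output)
```

View pics/c1.png

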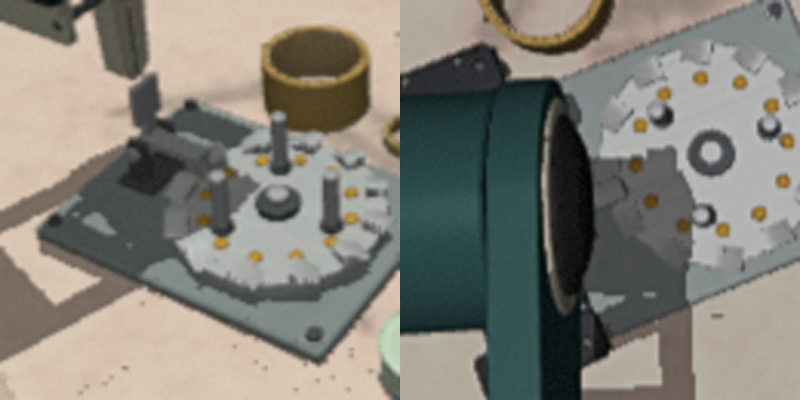

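The scene crop shows the tab at (145,100), and a finger whose tip is at (125,75). I'll check this by projecting the points.

Run:
```python
from h import *
o=manip.observe();print(o['tool_pos'],o['force'],o['clock'])
s=manip.snapshot('scene');f=200/np.tan(np.radians(s['vertical_fov'])/2)
def pr(X):
    c=np.array(s['R'])@X+s['t'];return np.round([(s['cx']+f*c[0]/c[2]-200)*400/130,(s['cy']+f*c[1]/c[2]-150)*400/130],0)
print('tcp',pr(o['tool_pos']),'tabtop0',pr(np.array([.447,.0472,.1])))
W=cloud(s)
ox,oy=np.array([.491,-.0577]),0
def base(p): d=p[:2]-ox;return np.round(1000*np.array([d@[.922,.387],d@[-.387,.922],p[2]]),0)
for u,v in [(145,85),(145,95),(145,110),(150,120),(125,70),(118,60),(130,45)]:
    print(u,v,base(W[int(150+v*130/400),int(200+u*130/400)]))
```

```text
[0.44040715 0.05380645 0.07523877] [-0.39399377 -0.66547447  0.2935278 ] 4.85
tcp [131. 105.] tabtop0 [139.  79.]
145 85 [  0. 109.  98.]
145 95 [ -2. 108.  91.]
145 110 [ -4. 108.  79.]
150 120 [ -2. 109.  65.]
125 70 [-16. 112. 120.]
118 60 [-16. 117. 127.]
130 45 [ -7. 111. 136.]
```

Run:
```python
from h import *
T=np.array([[.922,-.387],[.387,.922]])
s=manip.snapshot('scene');W=cloud(s)
f=200/np.tan(np.radians(s['vertical_fov'])/2)
for r in range(160,200,2):
    print(r,end=': ')
    for c in range(230,262,3):
        p=W[r,c];b=(p[:2]-[.491,-.0577])@T*1000
        print('%4.0f,%4.0f,%3.0f'%(b[0],b[1],p[2]*1000),end=' | ')
    print()
s=manip.snapshot('wrist');W=cloud(s,True)
for r in range(225,345,8):
    print(r,end=': ')
    for c in (305,312,317,320,323,328,335):
        p=W[r,c];b=(p[:2]-[.491,-.0577])@T*1000
        print('%4.0f,%4.0f,%3.0f'%(b[0],b[1],p[2]*1000),end=' | ')
    print()
```

```text
160:  146, 298, -2 |  -18, 125,148 |  -20, 115,153 |  -17, 109,153 |   -5, 112,145 |    4, 111,140 |  170, 253, -1 |  176, 247, -2 |  178, 238, -0 |  183, 231, -0 |  185, 222,  1 | 
162:  136, 290, -0 |  -21, 123,145 |  -18, 117,146 |  -15, 112,146 |   -6, 112,141 |    6, 114,133 |  160, 245,  1 |  165, 239,  0 |  170, 232, -0 |  175, 226, -1 |  178, 218,  0 | 
164:  129, 284, -0 |  -18, 128,137 |  -19, 118,141 |  -15, 113,140 |   -7, 112,136 |    2, 111,131 |   11, 111,126 |  157, 232,  1 |  160, 224,  2 |  166, 219, -0 |  169, 211,  1 | 
166:  122, 278, -1 |  -19, 127,133 |  -18, 120,135 |  -16, 112,136 |   -7, 112,131 |    2, 112,126 |   11, 111,120 |  151, 228, -1 |  154, 220,  0 |  157, 212,  1 |  162, 205,  0 | 
168:  114, 272, -1 |  118, 264, -1 |  -18, 121,129 |  -19, 110,133 |   -9, 111,127 |   -0, 111,122 |   11, 112,115 |  143, 222, -1 |  144, 212,  2 |  150, 206,  1 |  155, 200, -0 | 
170:  105, 263,  1 |  112, 259, -2 |  -17, 122,122 |  -17, 113,126 |   -8, 113,120 |    1, 113,115 |  132, 223, -1 |  135, 215, -0 |  139, 209, -1 |  141, 199,  2 |  146, 193,  1 | 
172:   9
[... 3608 characters left out ...]
 -6, 153,213 |   -5, 151,210 |   -4, 148,206 |   -3, 148,206 |   -2, 148,206 |   -1, 152,212 |    0, 152,212 | 
305:   -6, 151,213 |   -5, 149,211 |   -4, 117,164 |   -3, 117,164 |   -2, 118,165 |   -1, 150,213 |    0, 150,212 | 
313:   -7, 148,213 |   -5, 147,211 |   -5,  16, 27 |   -2,  15, 27 |    1,  16, 27 |   -1, 148,212 |    0, 148,212 | 
321:   -7, 146,213 |   -5, 145,211 |   -5,  12, 35 |   -2,  12, 34 |    0,  12, 36 |   -1, 146,213 |    0, 146,213 | 
329:   -7, 143,212 |   -5, 143,212 |   -5,   4, 38 |   -3, 144,214 |   -2, 144,213 |   -1, 144,213 |    0, 144,213 | 
337:   -6, 144,216 |   -5, 144,216 |   -4, 143,215 |   -3, 144,216 |   -2, 144,216 |   -1, 144,216 |    0, 144,216 |
```

The measured fingertips end about 36 mm higher than the reported TCP (bottom at z≈0.111). The finger therefore passed over the tab without touching it. I'll back off, go 36 mm lower and push.

```bash
python3 -m handwheel '[[[-0.02,0.003,0],[0,0,0],1],[[-0.034,0.003,0],[0,0,0],1],[[-0.034,0.003,0],[0,0,0],1],[[-0.034,0.003,0.02],[0,0,0],1],[[-0.034,0.003,0.036],[0,0,0],1],[[-0.034,0.003,0.036],[0,0,0],1],[[-0.034,0.003,0.036],[0,0,0],1]]'
python3 -m handwheel '[[[0.005,0,0],[0,0,0],1],[[0.01,0,0],[0,0,0],1],[[0.015,0,0],[0,0,0],1],[[0.019,0,0],[0,0,0],1],[[0.019,0,0],[0,0,0],1]]'
cat >> m.py <<'E'
T=np.array([[.922,-.387],[.387,.922]]);C=np.array([.491,-.0577])
def base(P): return np.c_[(P[:,:2]-C)@T,P[:,2]]*1000
def strip(n,x0,x1,y0,y1,z0,z1,dz=5):
    s=manip.snapshot(n);B=base(cloud(s,n=='wrist').reshape(-1,3))
    B=B[(B[:,0]>x0)&(B[:,0]<x1)&(B[:,1]>y0)&(B[:,1]<y1)]
    for z in range(z0,z1,dz):
        b=B[(B[:,2]>=z)&(B[:,2]<z+dz)]
        if len(b):print(n,z,len(b),'x',b[:,0].min().round(),b[:,0].max().round(),'y',np.percentile(b[:,1],[5,50,95]).round(1))
E
python3 - <<'E'
from m import *
strip('scene',-13,13,60,160,40,130);strip('wrist',-13,13,60,160,40,120)
E
```

```text
clock: 5.7
tool_pos: [0.4563, 0.0239, 0.0396]
orientation: [-0.0, 0.552, 0.834, -0.0]
force: [-0.3, 0.8, 1.4]
grip_width: 0.0006
gripper_force: 0.0
clock: 6.2
tool_pos: [0.4491, 0.0417, 0.0396]
orientation: [0.0, 0.552, 0.834, 0.0]
force: [0.8, -0.6, 0.8]
grip_width: 0.0007
gripper_force: 0.5
scene 40 11 x -8.0 2.0 y [ 60.2  69.8 105.1]
scene 45 22 x -12.0 6.0 y [ 60.3  72.2 108.6]
scene 50 43 x -11.0 9.0 y [ 61.2 103.8 116.8]
scene 55 69 x -8.0 11.0 y [ 62.6  91.7 114.3]
scene 60 47 x -9.0 8.0 y [ 64.8  76.7 114.9]
scene 65 14 x -11.0 7.0 y [ 66.2  97.7 115.9]
scene 70 11 x -12.0 10.0 y [ 95.8  98.4 117.1]
scene 75 19 x -13.0 12.0 y [ 96.   97.6 118.7]
scene 80 19 x -13.0 12.0 y [ 96.6  98.6 121.3]
scene 85 24 x -13.0 13.0 y [ 96.1  98.  121.5]
scene 90 19 x -12.0 13.0 y [ 96.   97.6 121. ]
scene 95 20 x -13.0 10.0 y [ 96.2  98.6 126.6]
scene 100 15 x -13.0 9.0 y [ 96.   97.3 101.2]
scene 105 16 x -11.0 12.0 y [96.3 97.7 99.9]
scene 110 14 x -13.0 12.0 y [95.8 97.7 99.1]
scene 115 19 x -12.0 12.0 y [96.5 97.5 99.7]
scene 120 12 x -10.0 12.0 y [96.3 97.7 99.6]
scene 125 17 x -11.0 12.0 y [96.5 97.7 98.5]
wrist 40 42 x -13.0 13.0 y [116.8 121.6 122.1]
wrist 45 177 x -13.0 13.0 y [119.5 120.9 122.1]
wrist 50 154 x -13.0 13.0 y [117.8 119.1 120.5]
wrist 60 1 x 3.0 3.0 y [121.6 121.6 121.6]
wrist 65 33 x -12.0 7.0 y [121.8 122.1 122.5]
wrist 70 9 x -1.0 2.0 y [114.6 114.9 115. ]
wrist 75 131 x -13.0 13.0 y [115.  116.4 125.7]
wrist 80 211 x -13.0 13.0 y [114.9 116.6 126.1]
wrist 85 162 x -13.0 13.0 y [115.  116.4 116.8]
wrist 90 255 x -13.0 13.0 y [115.2 116.8 129.4]
wrist 95 703 x -13.0 13.0 y [116.2 127.  129.3]
wrist 100 57 x -3.0 3.0 y [114.7 115.4 117. ]
wrist 105 54 x -3.0 2.0 y [114.5 115.5 116.7]
wrist 110 48 x -2.0 2.0 y [114.5 115.1 116.6]
wrist 115 36 x -1.0 1.0 y [114.4 115.  115.5]
```

The tab is tilting, at roughly 0.2 rad. I'll push on another 12 mm.

```bash
python3 -m handwheel '[[[0.004,0,0],[0,0,0],1],[[0.008,0,0],[0,0,0],1],[[0.012,0,0],[0,0,0],1],[[0.012,0,0],[0,0,0],1]]'
python3 - <<'E'
from m import *
strip('wrist',-13,13,117,175,60,105);strip('scene',-13,13,30,170,30,100)
E
```

```text
clock: 6.7
tool_pos: [0.4441, 0.0527, 0.0392]
orientation: [-0.0, 0.552, 0.834, 0.0]
force: [-0.7, -1.3, 0.1]
grip_width: 0.0003
gripper_force: 0.5
wrist 60 6 x -13.0 13.0 y [125.6 125.8 126. ]
wrist 65 107 x -13.0 13.0 y [126.9 128.4 129.5]
wrist 70 321 x -13.0 13.0 y [127.3 130.7 133.5]
wrist 75 352 x -13.0 13.0 y [127.6 134.7 137.8]
wrist 80 437 x -13.0 13.0 y [127.6 138.9 142.2]
wrist 85 831 x -13.0 13.0 y [128.3 145.4 148.6]
wrist 90 149 x -13.0 13.0 y [127.1 128.8 129.2]
wrist 95 49 x -3.0 2.0 y [126.7 127.5 129. ]
wrist 100 57 x -3.0 2.0 y [126.7 127.6 129. ]
scene 30 23 x -12.0 13.0 y [ 39.5  66.3 106.7]
scene 35 9 x -12.0 12.0 y [ 61.4  70.6 105.2]
scene 40 11 x -8.0 13.0 y [102.6 103.8 104.8]
scene 45 6 x -12.0 1.0 y [102.6 103.8 105.6]
scene 50 25 x -13.0 13.0 y [103.2 113.  118.9]
scene 55 30 x -9.0 9.0 y [ 75.6 114.9 122. ]
scene 60 35 x -12.0 3.0 y [ 68.2  96.8 124.5]
scene 65 39 x -12.0 5.0 y [ 64.3  88.  129.4]
scene 70 41 x -13.0 8.0 y [ 67.7  87.6 131.9]
scene 75 51 x -13.0 12.0 y [ 71.1 107.9 137. ]
scene 80 37 x -13.0 13.0 y [ 74.7 109.4 139.6]
scene 85 37 x -13.0 13.0 y [108.7 117.  144. ]
scene 90 14 x -12.0 13.0 y [108.1 108.9 111. ]
scene 95 16 x -10.0 12.0 y [107.5 109.6 111. ]
```

Lift is about 0.55 rad. Next I'll retreat, rise, go over to the +x side of peg_right and descend.

```bash
python3 -m handwheel '[[[-0.02,0,0],[0,0,0],1],[[-0.02,0,0],[0,0,0],1],[[-0.02,0,-0.05],[0,0,0],1],[[-0.04,0.005,-0.05],[0,0,0],1],[[-0.085,0.02,-0.05],[0,0,0],1],[[-0.13,0.03,-0.05],[0,0,0],1],[[-0.164,0.036,-0.05],[0,0,0],1],[[-0.164,0.036,-0.05],[0,0,0],1],[[-0.164,0.036,-0.05],[0,0,0],1]]'
python3 - <<'E'
from m import *
o=manip.observe();print(base(o['tool_pos'][None]).round(1))
W=pts('scene')
for n in ['top','scene']:
    for c in clusters(pts(n),.072,.082): b=base(c);print(n,len(c),b.mean(0).round(1))
strip('scene',-50,70,-70,-25,66,150,6)
E
```

```text
clock: 7.7
tool_pos: [0.5412, -0.0846, 0.0887]
orientation: [-0.001, 0.553, 0.833, -0.0]
force: [0.5, 0.8, 0.1]
grip_width: 0.0003
gripper_force: 0.0
[[ 35.9 -44.2  88.7]]
top 27 [-39.9  20.3  76.1]
top 35 [-0.1 77.6 74.4]
top 19 [ -0.5 -45.6  76.3]
top 25 [37.8 22.8 76.6]
scene 49 [ -0.9 128.4  77.5]
scene 27 [-40.2  16.7  76.8]
scene 24 [-0.6 73.4 75.1]
scene 26 [  0.2 -49.4  76.2]
scene 22 [37.4 19.  76.5]
scene 66 14 x -5.0 7.0 y [-53.5 -51.3 -45.7]
scene 72 14 x -5.0 6.0 y [-53.9 -51.1 -44.4]
scene 78 10 x -4.0 5.0 y [-53.1 -49.3 -45.7]
scene 114 3 x 35.0 42.0 y [-53.7 -53.3 -53.1]
scene 120 13 x 27.0 47.0 y [-53.9 -53.2 -42. ]
scene 126 23 x 21.0 51.0 y [-54.4 -53.2 -41.7]
scene 132 38 x 20.0 52.0 y [-55.2 -52.9 -38.5]
scene 138 33 x 20.0 52.0 y [-54.3 -53.2 -37.3]
scene 144 33 x 20.0 51.0 y [-54.6 -52.8 -38.5]
```

```bash
python3 -m handwheel '[[[0,0,0.035],[0,0,0],1],[[0,0,0.07],[0,0,0],1],[[0,0,0.07],[0,0,0],1],[[0,0,0.07],[0,0,0],1]]'
python3 -m handwheel '[[[0,-0.005,0],[0,0,0],1],[[0,-0.01,0],[0,0,0],1],[[0.001,-0.015,0],[0,0,0],1],[[0.002,-0.02,0],[0,0,0],1],[[0.002,-0.025,0],[0,0,0],1],[[0.002,-0.025,0],[0,0,0],1]]'
cat >> m.py <<'E'
def dial():
    o=manip.observe();print('tcp',base(o['tool_pos'][None]).round(1),o['force'].round(1))
    for n in ['top','scene']:
        for c in clusters(pts(n),.072,.082):
            b=base(c).mean(0)-([0,0,0] if n=='top' else [0,-3.7,0]);r=np.hypot(b[0],b[1])
            if 38<r<52: print(n,len(c),b.round(1),'ang cw',np.round((-np.arctan2(b[1],b[0])-np.pi/2),3))
E
python3 - <<'E'
from m import *
dial()
E
```

```text
clock: 8.3
tool_pos: [0.5414, -0.0842, 0.0201]
orientation: [-0.0, 0.552, 0.834, -0.0]
force: [0.6, -0.2, 0.8]
grip_width: 0.0004
gripper_force: 0.0
clock: 8.9
tool_pos: [0.5175, -0.0929, 0.0199]
orientation: [0.001, 0.552, 0.834, 0.0]
force: [1.0, -0.0, -0.4]
grip_width: 0.0004
gripper_force: 0.2
tcp [[ 10.8 -42.7  19.9]] [ 1.  -0.  -0.4]
top 25 [-32.8  29.9  76.9] ang cw -3.973
scene 25 [-33.6  29.9  76.5] ang cw -3.986
scene 70 [  1.  -46.1  77.2] ang cw -0.021
```

Dial is about 0.26 rad round; continue about 10.5 mm.

```bash
python3 -m handwheel '[[[0.001,-0.004,0],[0,0,0],1],[[0.002,-0.008,0],[0,0,0],1],[[0.002,-0.0105,0],[0,0,0],1],[[0.002,-0.0105,0],[0,0,0],1],[[0.002,-0.0105,0],[0,0,0],1]]'
python3 - <<'E'
from m import *
dial()
E
```

```text
clock: 9.5
tool_pos: [0.5068, -0.0948, 0.0191]
orientation: [-0.0, 0.552, 0.834, -0.0]
force: [0.5, 0.4, -0.3]
grip_width: 0.0003
gripper_force: 0.3
tcp [[  0.2 -40.4  19.1]] [ 0.5  0.4 -0.3]
top 24 [-24.4  37.4  77.1] ang cw -3.719
scene 4 [-27.3  38.7  73. ] ang cw -3.756
scene 67 [-12.  -43.1  77.4] ang cw 0.271
```

```bash
python3 -m handwheel '[[[0,0.012,0],[0,0,0],1],[[0,0.012,0],[0,0,0],1],[[0,0.012,-0.045],[0,0,0],1],[[0,0.01,-0.075],[0,0,0],1],[[0.04,0.006,-0.075],[0,0,0],1],[[0.085,0.002,-0.075],[0,0,0],1],[[0.13,0,-0.075],[0,0,0],1],[[0.175,0,-0.075],[0,0,0],1],[[0.208,0,-0.075],[0,0,0],1],[[0.208,0,-0.075],[0,0,0],1],[[0.208,0,-0.075],[0,0,0],1],[[0.208,0,-0.075],[0,0,0],1]]'
python3 - <<'E'
from m import *
dial();strip('scene',-13,13,110,180,60,120)
E
```

```text
clock: 10.8
tool_pos: [0.4264, 0.0961, 0.0942]
orientation: [0.0, 0.552, 0.834, -0.0]
force: [-0.6, 0.0, -0.5]
grip_width: 0.0005
gripper_force: 0.0
tcp [[ -0.  166.8  94.2]] [-0.6  0.  -0.5]
top 24 [-24.3  37.5  76.1] ang cw -3.717
top 23 [-21.8 -40.3  77.1] ang cw 0.496
top 25 [44.   0.8 76.4] ang cw -1.588
scene 25 [-25.   37.6  76.8] ang cw -3.728
scene 27 [-21.9 -40.4  76.3] ang cw 0.496
scene 23 [43.9  0.3 76.6] ang cw -1.578
scene 60 15 x -7.0 10.0 y [117.1 119.3 121.4]
scene 65 28 x -13.0 13.0 y [120.5 122.3 126. ]
scene 70 17 x -12.0 12.0 y [122.7 125.1 127.5]
scene 75 27 x -13.0 13.0 y [125.5 127.8 131. ]
scene 80 29 x -13.0 13.0 y [129.2 131.5 135.3]
scene 85 24 x -12.0 13.0 y [131.2 134.7 136.9]
scene 90 22 x -13.0 12.0 y [134.7 137.3 140.7]
```

```bash
python3 -m handwheel '[[[0,0,0.03],[0,0,0],1],[[0,0,0.055],[0,0,0],1],[[0,0,0.055],[0,0,0],1],[[0,0,0.055],[0,0,0],1],[[-0.008,0,0.055],[0,0,0],1],[[-0.016,0,0.055],[0,0,0],1],[[-0.023,0,0.055],[0,0,0],1],[[-0.03,0,0.055],[0,0,0],1],[[-0.036,0,0.055],[0,0,0],1],[[-0.036,0,0.055],[0,0,0],1]]'
python3 -m handwheel '[[[-0.001,0,0],[0,0,0],1],[[-0.003,0,0],[0,0,0],1],[[-0.003,0,0],[0,0,0],1]]'
python3 - <<'E'
from m import *
dial();strip('scene',-13,13,100,135,60,110);strip('scene',-13,13,64,80,30,80)
E
```

```text
clock: 11.95
tool_pos: [0.4404, 0.0627, 0.0392]
orientation: [0.0, 0.553, 0.834, -0.0]
force: [0.3, 1.4, -0.1]
grip_width: 0.0006
gripper_force: 0.0
clock: 12.25
tool_pos: [0.4412, 0.0607, 0.0392]
orientation: [-0.0, 0.552, 0.834, -0.0]
force: [-1.7, 0.5, -0.2]
grip_width: 0.0003
gripper_force: 0.0
tcp [[-1.000e-01  1.284e+02  3.920e+01]] [-1.7  0.5 -0.2]
top 24 [-24.3  37.4  76.3] ang cw -3.718
top 23 [-21.7 -40.3  76.6] ang cw 0.495
top 24 [44.2  0.9 76.3] ang cw -1.591
scene 27 [-24.6  37.4  76.3] ang cw -3.724
scene 27 [-22.4 -40.7  76.3] ang cw 0.503
scene 23 [44.1  0.6 76.3] ang cw -1.584
scene 60 11 x -6.0 8.0 y [108.9 110.5 112.3]
scene 65 9 x -10.0 10.0 y [109.5 110.  111.3]
scene 70 19 x -13.0 13.0 y [108.6 110.4 113.9]
scene 75 16 x -13.0 12.0 y [109.4 111.6 126.1]
scene 80 19 x -13.0 12.0 y [110.3 111.7 130.2]
scene 85 19 x -13.0 10.0 y [110.1 111.4 129.1]
scene 90 17 x -13.0 12.0 y [110.  111.3 118.8]
scene 95 28 x -13.0 12.0 y [110.1 113.1 118.9]
scene 100 23 x -12.0 12.0 y [111.6 117.3 119.1]
scene 105 16 x -12.0 9.0 y [117.  118.1 119.2]
scene 30 4 x -3.0 -2.0 y [67.5 74.  76.3]
scene 35 7 x -13.0 -3.0 y [66.4 68.9 72.7]
scene 40 6 x -5.0 -3.0 y [64.5 69.7 73.4]
scene 45 7 x -8.0 -5.0 y [65.5 74.2 79.1]
scene 50 20 x -8.0 9.0 y [65.3 73.  79. ]
scene 55 16 x -9.0 6.0 y [65.2 70.5 78.7]
```

Nearly down; press in small steps, watching the force.

```bash
python3 -m handwheel '[[[-0.001,0,0],[0,0,0],1],[[-0.002,0,0],[0,0,0],1],[[-0.002,0,0],[0,0,0],1]]'
python3 -m handwheel '[[[-0.001,0,0],[0,0,0],1],[[-0.001,0,0],[0,0,0],1],[[-0.001,0,0],[0,0,0],1]]'
python3 -m handwheel '[[[-0.001,0,0],[0,0,0],1],[[-0.001,0,0],[0,0,0],1],[[-0.001,0,0],[0,0,0],1]]'
python3 - <<'E'
from m import *
dial();strip('scene',-13,13,100,116,60,100)
E
```

```text
clock: 12.75
tool_pos: [0.4421, 0.0588, 0.0392]
orientation: [0.0, 0.552, 0.834, 0.0]
force: [-0.6, -0.2, 0.2]
grip_width: 0.0005
gripper_force: 0.3
clock: 13.05
tool_pos: [0.4424, 0.0581, 0.0392]
orientation: [-0.0, 0.552, 0.834, 0.0]
force: [-1.8, 2.5, 2.0]
grip_width: 0.0001
gripper_force: 1.8
clock: 13.35
tool_pos: [0.4425, 0.0579, 0.0393]
orientation: [-0.001, 0.552, 0.834, 0.001]
force: [-6.1, 11.1, 3.8]
grip_width: 0.0005
gripper_force: 5.6
tcp [[  0.  125.4  39.3]] [-6.1 11.1  3.8]
top 24 [-24.3  37.4  76.9] ang cw -3.719
top 22 [-21.6 -40.2  76.2] ang cw 0.492
top 23 [44.4  0.9 76.6] ang cw -1.592
scene 26 [-24.3  37.4  76.2] ang cw -3.719
scene 27 [-22.2 -40.4  76.5] ang cw 0.502
scene 22 [44.1  0.2 76.6] ang cw -1.575
scene 60 10 x -6.0 11.0 y [108.3 109.4 111.4]
scene 65 11 x -13.0 10.0 y [108.5 109.  110.1]
scene 70 15 x -13.0 11.0 y [108.  108.7 113. ]
scene 75 14 x -13.0 12.0 y [108.2 109.1 111.2]
scene 80 14 x -12.0 13.0 y [107.8 108.9 111.3]
scene 85 17 x -13.0 13.0 y [107.6 109.1 112.2]
scene 90 13 x -12.0 10.0 y [107.3 108.5 111.1]
scene 95 26 x -13.0 13.0 y [107.7 110.2 115.6]
```

The force rose to about 13 N at a hard stop, and the tab face is back at its starting position. I'll retreat and check.

```bash
python3 -m handwheel '[[[0.01,0,0],[0,0,0],1],[[0.03,0,0],[0,0,0],1],[[0.03,0,0],[0,0,0],1],[[0.03,0,-0.04],[0,0,0],1],[[0.04,0,-0.09],[0,0,0],1],[[0.04,0,-0.12],[0,0,0],1],[[0.04,0,-0.12],[0,0,0],1],[[0.04,0,-0.12],[0,0,0],1]]'
python3 - <<'E'
from m import *
dial();strip('scene',-13,13,100,116,60,105);strip('wrist',-13,13,100,125,60,105)
a=[]
for n,(r,c) in {'scene':(150,200),'top':(135,200)}.items():
    s=manip.snapshot(n);a.append(cv2.resize(s['frame'][r:r+150,c:c+200],(400,300),interpolation=cv2.INTER_CUBIC))
    W=cloud(s)
    for o in ['thread_spool','disc_stack','masking_roll','clear_tape']:
        for d in manip.outline_of(s,o)[:1]: print(n,o,np.round(np.nanmedian(W[d['pixels']],0),3))
cv2.imwrite('pics/c2.png',cv2.cvtColor(np.hstack(a),cv2.COLOR_RGB2BGR))
E
```

```text
clock: 14.3
tool_pos: [0.4275, 0.0937, 0.1593]
orientation: [0.001, 0.552, 0.834, 0.0]
force: [0.3, -0.4, -0.8]
grip_width: 0.0006
gripper_force: 0.0
tcp [[  0.  164.2 159.3]] [ 0.3 -0.4 -0.8]
top 24 [-24.4  37.4  77. ] ang cw -3.719
top 23 [-21.7 -40.3  76.6] ang cw 0.495
top 24 [44.2  1.  76.5] ang cw -1.592
scene 26 [-24.5  37.7  76.3] ang cw -3.717
scene 25 [-21.7 -39.9  76.4] ang cw 0.499
scene 21 [43.8  0.7 76.9] ang cw -1.588
scene 60 10 x -7.0 4.0 y [107.7 109.  111.1]
scene 65 12 x -13.0 12.0 y [107.9 109.1 110.6]
scene 70 15 x -13.0 13.0 y [107.9 108.8 111.6]
scene 75 14 x -11.0 12.0 y [107.6 108.8 111.4]
scene 80 17 x -12.0 10.0 y [107.5 109.1 110.5]
scene 85 15 x -13.0 12.0 y [107.4 108.7 110.6]
scene 90 18 x -13.0 10.0 y [108.5 109.4 110.5]
scene 95 21 x -12.0 13.0 y [107.8 110.  113.6]
scene 100 7 x -13.0 9.0 y [109.5 110.1 112. ]
scene thread_spool [ 0.628 -0.195  0.044]
scene disc_stack [ 0.491 -0.242  0.029]
scene masking_roll [ 0.643 -0.034  0.009]
scene clear_tape [0.612 0.058 0.03 ]
top thread_spool [ 0.63  -0.182  0.06 ]
top disc_stack [ 0.497 -0.23   0.029]
top masking_roll [ 0.638 -0.029  0.011]
top clear_tape [0.612 0.066 0.043]
```

View pics/c2.png

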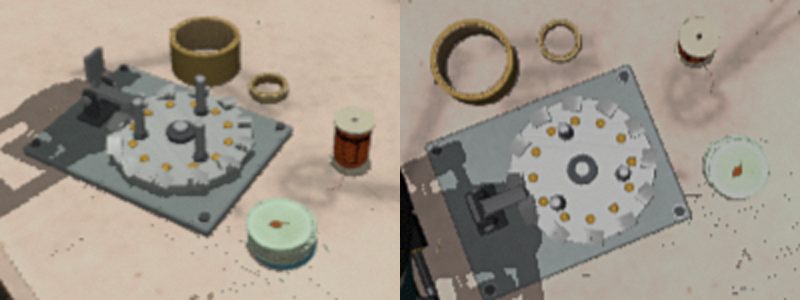

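The picture shows the tab upright at (95,65) on the left side, with the arm down on the dial. The dial is about 0.49 rad round, and the bystanders have not moved. I'm handing it in.

```bash
python3 -c "
from station import manip
print(manip.sign_off())"
```

```text
the job is handed in; nothing more can be done
None
```

I lifted the pawl, pushed the dial back one notch (measured about 0.49 rad clockwise), set the pawl fully down in the next notch and handed the job in; the bystanders did not move measurably, and the hand-in gave no verdict.

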